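Stand the tipped juice bottles up in their lane and close the row

TASK

Two juice bottles in the wooden bottle lane have tipped outwards, one over each end of the lane: stand both upright on the lane's floor again, each at its own end of the row, and let go. Only when both stand, slide the red end stop in along the lane until the red-capped bottle has at most about 2 cm of play in all between its neighbour and the stop, with every bottle still standing. Leave the end stop where it is until then, knock nothing over, and leave the mug, jar and can alone.

Things in the scene. Friction and masses are not known exactly. Their poses are not given: they have to be found in the camera images.
- lane: fixed wooden trough, 78 mm wide (x), 410 mm long (y); floor 6 mm thick, side walls 40 mm high, 5 mm thick, 68 mm between them. Origin: centre of its underside, on the table; y runs along the lane towards the red end stop, x across it away from the robot, z up. The fixed end wall at -y is 65 mm high with a 36 mm wide notch down to 36 mm; the end stop at +y has the same shape.
- fixed_end (a point): middle of the fixed end wall's inner face, at the level of the lane's floor (lane frame y = -192.5 mm, z = 6 mm)
- stop_face (a point): middle of the red end stop's inner face (facing the bottles), at the level of the lane's floor; moves with the stop (lane frame y = 192.5 mm at the start)
- stop_knob (a point): grip point of the end stop's black handle, an upright round post of 18 mm diameter standing outside the lane on the robot's side, 75 mm from the lane's centre line, from 22 to 82 mm above the table; this point is on its axis 65 mm above the table and 6 mm further out (+y) than stop_face
- end_stop (a joint): slide of the end stop (m): 0 as found, fully open; grows as it is slid into the lane (lane -y), up to 0.15; stiff, about 5 N
- bottle_fixed_end: round closed juice bottle, yellow, paper label, green screw cap, 0.3 to 0.5 kg. Diameter 60 mm up to 90 mm, then a shoulder to a 30 mm neck at 118 mm; cap 34 mm wide from 138 to 168 mm (the top). Origin: centre of its underside; z along its axis to the cap. Starts tipped 42 degrees outwards (-y of the lane), foot on the lane's floor, side resting in the notch of the fixed end wall.
- bottle_stop_end: round closed juice bottle, yellow, paper label, red screw cap, 0.3 to 0.5 kg. Diameter 60 mm up to 90 mm, then a shoulder to a 30 mm neck at 118 mm; cap 34 mm wide from 138 to 168 mm (the top). Origin: centre of its underside; z along its axis to the cap. Starts tipped 42 degrees outwards (+y of the lane), foot on the lane's floor, side resting in the notch of the end stop.
- neighbour_fixed_end: round closed juice bottle, yellow, paper label, white screw cap, 0.3 to 0.5 kg. Diameter 60 mm up to 90 mm, then a shoulder to a 30 mm neck at 118 mm; cap 34 mm wide from 138 to 168 mm (the top). Origin: centre of its underside; z along its axis to the cap. It stands upright in the lane, the one nearer the fixed end.
- neighbour_stop_end: round closed juice bottle, yellow, paper label, white screw cap, 0.3 to 0.5 kg. Diameter 60 mm up to 90 mm, then a shoulder to a 30 mm neck at 118 mm; cap 34 mm wide from 138 to 168 mm (the top). Origin: centre of its underside; z along its axis to the cap. It stands upright in the lane, the one nearer the end stop.
- mug: bystander standing close behind the lane: blue mug, 80 mm wide, 90 mm high; origin at the centre of its underside
- jar: bystander standing close behind the lane: amber jar with a red lid, 72 mm wide, 110 mm high; origin at the centre of its underside
- can: bystander standing to the right of the lane: food can, 72 mm wide, 100 mm high; origin at the centre of its underside

How it is judged (in metres and radians):
On the way:
1. all four bottles stand upright in the lane, the tipped two let go, with the end stop still where it was (within 15 mm) (angle between each of bottle_fixed_end, bottle_stop_end, neighbour_fixed_end, neighbour_stop_end's own z axis and vertical below 0.09 rad and x of bottle_fixed_end in the frame of lane between -0.008 and 0.008 m and z of bottle_fixed_end in the frame of lane between 0 and 0.012 m and linear speed of each of bottle_fixed_end, bottle_stop_end, neighbour_fixed_end, neighbour_stop_end below 0.02 m/s and x of bottle_stop_end in the frame of lane between -0.008 and 0.008 m and z of bottle_stop_end in the frame of lane between 0 and 0.012 m and x of neighbour_fixed_end in the frame of lane between -0.008 and 0.008 m and z of neighbour_fixed_end in the frame of lane between 0 and 0.012 m and x of neighbour_stop_end in the frame of lane between -0.008 and 0.008 m and z of neighbour_stop_end in the frame of lane between 0 and 0.012 m and y of bottle_fixed_end in the frame of lane above -0.1925 m and horizontal distance between bottle_fixed_end and fixed_end below 0.15 m and value of joint end_stop below 0.015 m and contact force between the fingers and bottle_fixed_end below 0.1 N and contact force between the fingers and bottle_stop_end below 0.1 N), for 0.2 s.
At the end, for the whole second after the job is handed in: All four bottles stand at rest on the lane's floor, upright within 5 degrees and 8 mm of its centre line, the green-capped one at the fixed end, the red-capped one at the stop end; the stop's face is at most 115 mm from the axis of the neighbour nearer to it (25 mm of play in all) (angle between each of bottle_fixed_end, bottle_stop_end, neighbour_fixed_end, neighbour_stop_end's own z axis and vertical below 0.09 rad and x of bottle_fixed_end in the frame of lane between -0.008 and 0.008 m and z of bottle_fixed_end in the frame of lane between 0 and 0.012 m and linear speed of each of bottle_fixed_end, bottle_stop_end, neighbour_fixed_end, neighbour_stop_end below 0.02 m/s and x of bottle_stop_end in the frame of lane between -0.008 and 0.008 m and z of bottle_stop_end in the frame of lane between 0 and 0.012 m and x of neighbour_fixed_end in the frame of lane between -0.008 and 0.008 m and z of neighbour_fixed_end in the frame of lane between 0 and 0.012 m and x of neighbour_stop_end in the frame of lane between -0.008 and 0.008 m and z of neighbour_stop_end in the frame of lane between 0 and 0.012 m and y of bottle_fixed_end in the frame of lane above -0.1925 m and horizontal distance between bottle_fixed_end and fixed_end below 0.15 m and horizontal distance between stop_face and neighbour_stop_end below 0.115 m and horizontal distance between stop_face and bottle_stop_end below 0.058 m and velocity of joint end_stop below 0.01 m/s); the robot touches nothing.
It fails at once if an upright neighbour is knocked over (leans more than 20 degrees) (angle between any of neighbour_fixed_end, neighbour_stop_end's own z axis and vertical above 0.35 rad).
It fails at once if the mug, jar or can is moved more than 40 mm (distance of any of mug, jar, can from where it was at the start of the episode above 0.04 m).
It also fails if it takes over 64 s, if anything falls off the work surface, if the arm or the gripper's body presses on something with over 40 N, if the wrist force passes 120 N, or if a joint passes its speed limit or range.

ROBOT

A 6-joint arm with a two-finger parallel gripper is mounted at the origin on the work surface. World frame = base frame: x ahead of the robot, y to its left, z up, the work surface at z = 0. Lengths are in mm, angles in rad, forces in N, time in s.
With the tool pointing down it reaches from about 275 to 1000 mm from the base axis. Payload 8.4 kg.
Tool frame: the origin (TCP) lies midway between the tips of the shut fingers; the grasp point (between the pads) lies 19 mm behind it; z points along the fingers, y is the line along which they close (so a half turn about z gives the same grasp; the last joint's range is limited). The gripper opens to 85 mm and grips with 20 to 120 N. Pads are 22 mm wide; open, the fingers measure 114 mm over their backs; the gripper's body (76 mm by 85 mm) begins 54 mm behind the grasp point. The pads swing forward as they close: fully open they stand 13 mm farther back than shut.
Start: joints at [-1.338, 0.353, 1.633, -0, 1.155, -0.002], TCP at [145.404, -607.853, 231.281] pointing down, gripper open.
Joint ranges: [-2.63, 2.63], [-0.92, 2.1], [0.06, 2.66], [-1.3, 4.44], [0, 2.69], [-3.02, 3.02]. Speed limits (rad/s): [2.22, 2.22, 2.79, 3.14, 3.14, 3.14].

INTERFACE

Orientations are given as [roll, pitch, yaw] about the fixed x, y, z axes, in that order (R = Rz(yaw) Ry(pitch) Rx(roll)).
In Python, from rig import r, imaging gives the robot as it stands. The module is installed in compiled form; this text tells all that it offers.
- The arm moves only by the tool arm_command, never from a script. Its argument "deltas" is a list of rows, each an object of numbers: "hand": the finger opening in mm, from 0 to 85.4; "tx", "ty", "tz": the shift along the tool's x, y, z in mm; "wx", "wy", "wz": the turn, a rotation vector about the tool's x, y, z in rad. A call has 1 to 8 rows; each row shifts and turns the commanded pose from where the row before left it, along the tool's axes as they then stand; what a row does not reach is not made up. A row lasts 1/8 s, in which the tool goes at most 62.5 mm and 10.7 degrees, less where a joint would pass 70% of its speed; a pose out of reach is approached as far as the arm can. A call with a gripper value outside its range is refused whole. The fingers move at their own pace and stop on an object; "squeeze" is the grip in N (left out, the last holds). Time passes only in rows, so rows that do not move let the fingers close. It gives the time, the measured TCP pose, the force, the opening and the grip force at its end, in the units of the state.
- r.sense(): the state, without advancing time (a new reading comes with each control period).
- imaging.grab_frame(name): name is "scene" or "top" or "wrist"; returns a dict with "image" (400x640x3 uint8, red, green, blue), "mtx" (3x3 intrinsics, pixels), "D" ([k1, k2, p1, p2, k3] as OpenCV has them; the pictures are not rectified), "world_to_cam" (4x4, takes a point from world to camera coordinates). Camera axes: x right, y up, looking along -z (the intrinsics and any distortion apply to the point x, -y, -z); pixel columns grow to the right and rows downward; lengths in mm; the calibration is good to about 2 mm. A picture is of the moment at which its call begins. There is no depth.
- r.sign_off(): hands the job in; it is judged then, once.
The state is a dict: "clock": time; "qpos": joint angles; "qvel": joint speeds; "joint_efforts": joint torques, N m; "eef_pos": TCP position; "tcp_rot": TCP orientation; "contact_force": force on the tool from outside, world axes, zero at the start; "wrist_torque": the same for the moment, N m; "opening": opening from 0.0 (shut) to 1.0 (fully open); "grasp_force": force on a finger pad.
Only numpy, scipy, OpenCV 4.12 (cv2) and the standard library are available. Lean on these libraries where they do the work, as an engineer would, in place of code of your own. Each camera call takes 0.05 s, during which the arm holds its last target. There are 200 camera calls.

## Working session

There is one attempt and no reset: what is moved stays moved. The work goes in short steps, Python scripts to look and compute and a tool call to move; the robot and the scene stay as the last step left them, time stands still between calls to the robot, and variables do not carry over. Pictures are saved under pics/ and viewed, at most 10 in all, crops included, and the job is handed in when it is done.

Besides the shell and the picture viewer there is one more tool, called after "Emit:" as a command line: name --argument value ..., lists and objects as JSON in quotes. arm_command: Moves the arm, as the interface text tells. Its arguments: {"type":"object","properties":{"deltas":{"type":"array"},"squeeze":{"type":"number"}},"required":["deltas"]}

```bash
mkdir -p pics; ls; python3 - <<'E'
from rig import r, imaging
import cv2
print(r.sense())
for n in ("scene","top"):
    f=imaging.grab_frame(n); cv2.imwrite(f"pics/{n}0.png",f["image"][:,:,::-1]); print(n,f["mtx"].tolist(),f["D"],f["world_to_cam"].tolist())
E
```

```text
pics
{'clock': 0.0, 'qpos': array([-1.33837311e+00,  3.53659805e-01,  1.63413281e+00,  1.67114616e-05,
        1.15517774e+00, -2.38911135e-03]), 'qvel': array([ 0.0014456 , -0.00193047, -0.001378  , -0.00011012,  0.00178001,
       -0.00075293]), 'joint_efforts': array([-2.93509016e-03, -6.05257201e+01, -3.42064941e+01, -1.60723744e-04,
        9.47237480e-03,  1.43500461e-05]), 'eef_pos': array([ 145.31659297, -607.39005874,  230.55495778]), 'tcp_rot': array([-3.14021499e+00, -1.85708958e-05,  2.34805553e-01]), 'contact_force': array([0.21712642, 0.66821422, 0.06701217]), 'wrist_torque': array([-0.03658769,  0.00132202, -0.02368582]), 'grasp_force': 0.0, 'opening': 0.9977103216523607}
scene [[515.858847230668, 0.0, 321.7916706518938], [0.0, 515.858847230668, 201.65879252773226], [0.0, 0.0, 1.0]] [-0.11938785  0.          0.          0.          0.        ] [[-0.3412236441668147, 0.9398855193904277, 0.013477206747120309, 281.62434296324767], [-0.7878413659999779, -0.2937859822930256, 0.5412908447659268, 395.82061906835304], [0.5127108411968757, 0.17408333363164777, 0.8407274149633068, -1557.264090757857], [0.0, 0.0, 0.0, 1.0]]
top [[366.04724724941605, 0.0, 327.21939790709126], [0.0, 366.04724724941605, 196.98694450028742], [0.0, 0.0, 1.0]] [-0.0278125  0.         0.         0.         0.       ] [[-0.004783843174801807, -0.9999877120732685, -0.0013002103480504342, -82.4228767034146], [0.9961427065217562, -0.004879364752266212, 0.08761221400652314, -590.6328194337854], [-0.08761748163459945, -0.0008760719631501709, 0.9961538081089317, -904.9603815656518], [0.0, 0.0, 0.0, 1.0]]
```

View pics/scene0.png

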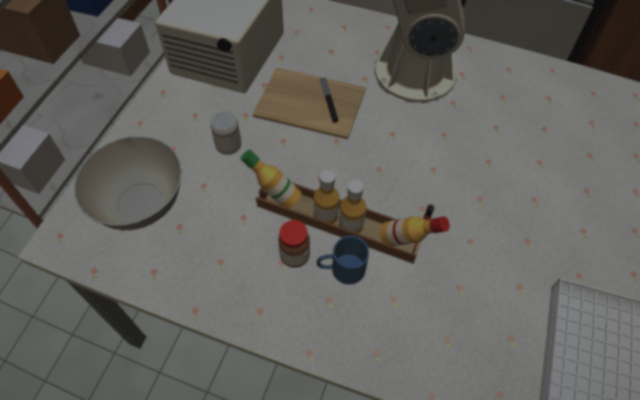

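View pics/top0.png

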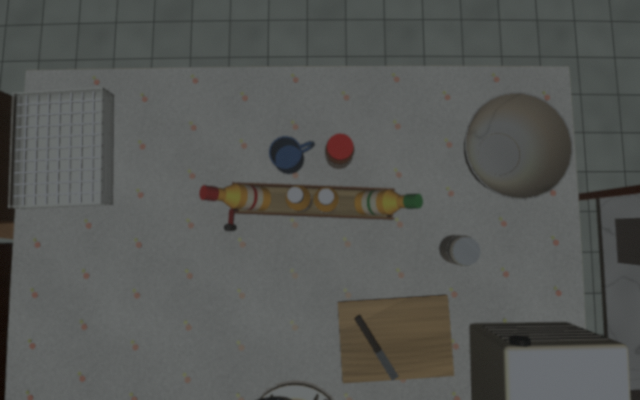

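Scene: red cap near (439,225), green cap (250,159), white caps (327,180) and (355,190). Top: red (209,193), green (412,201), white caps (295,194) and (326,196), knob (230,227). The lane runs almost along world y. Next I'll zoom in and triangulate.

```bash
cat > h.py <<'E'
import numpy as np, cv2
from scipy.spatial.transform import Rotation as Ro
def ray(f,uv):
    p=cv2.undistortPoints(np.array([[uv]],float),f["mtx"],f["D"])[0,0]
    T=f["world_to_cam"]; R=T[:3,:3]; c=-R.T@T[:3,3]
    d=R.T@np.array([p[0],-p[1],-1.]); return c,d/np.linalg.norm(d)
def atz(f,uv,z):
    c,d=ray(f,uv); return c+d*(z-c[2])/d[2]
def tri(*fu):
    A=0;b=0
    for f,u in fu:
        c,d=ray(f,u); P=np.eye(3)-np.outer(d,d); A=A+P; b=b+P@c
    return np.linalg.solve(A,b)
def proj(f,X):
    T=f["world_to_cam"]; p=np.atleast_2d(X)@T[:3,:3].T+T[:3,3]; p=p*[1,-1,-1]
    return cv2.projectPoints(p.astype(float),np.zeros(3),np.zeros(3),f["mtx"],np.array(f["D"]))[0][:,0]
def blob(f,uv,kind,win=16):
    im=f["image"].astype(int); u,v=map(int,uv); y0,x0=max(v-win,0),max(u-win,0)
    s=im[y0:v+win,x0:u+win]; R,G,B=s[...,0],s[...,1],s[...,2]
    m={"red":(R>G*1.9)&(R>B*1.9)&(R>50),"green":(G>R*1.4)&(G>B*1.2)&(G>30),"white":(s.min(2)>125),"dark":s.max(2)<45}[kind].astype(np.uint8)
    n,l,st,c=cv2.connectedComponentsWithStats(m)
    if n<2: return None
    k=1+np.argmax(st[1:,4]); return c[k]+[x0,y0],st[k,4],st[k,:4]+[x0,y0,0,0]
E
python3 - <<'E'
from h import *; from rig import imaging
import pickle
S=imaging.grab_frame("scene");T=imaging.grab_frame("top"); pickle.dump((S,T),open("f0.pkl","wb"))
for k,a,b in(("red",(439,225),(209,193)),("green",(250,159),(412,201)),("white",(327,180),(326,196)),("white",(355,190),(295,194)),("dark",(429,211),(230,227))):
    p,q=blob(S,a,k),blob(T,b,k); print(k,p,q, tri((S,p[0]),(T,q[0])) if p and q else "")
g=lambda im:np.clip(im.astype(float)*1.7,0,255).astype(np.uint8)[:,:,::-1]
A=cv2.resize(g(T["image"][168:244,192:432]),(800,253),interpolation=3)
B=cv2.resize(g(S["image"][140:275,235:465]),(580,340),interpolation=3)
B=cv2.copyMakeBorder(B,0,0,0,220,0); cv2.imwrite("pics/z.png",np.vstack([A,B]))
E
```

```text
red (array([438.92173913, 224.34782609]), np.int32(230), array([430, 217,  19,  15])) (array([208.59550562, 192.99438202]), np.int32(178), array([201, 187,  17,  12])) [590.69632372 181.82142876 136.46643816]
green (array([249.54601227, 158.20245399]), np.int32(163), array([242, 150,  16,  17])) (array([412.92746114, 200.90673575]), np.int32(193), array([404, 195,  18,  13])) [ 570.26311967 -275.44746225  137.02172803]
white (array([327.31007752, 174.89922481]), np.int32(129), array([320, 170,  16,  11])) None 
white (array([355.25      , 185.09848485]), np.int32(132), array([348, 180,  15,  12])) None 
dark (array([429.08, 210.58]), np.int32(50), array([426, 206,   7,  10])) (array([229.8490566, 226.8490566]), np.int32(53), array([225, 224,  11,   6])) [514.59482934 154.08369052  61.91301859]
```

View pics/z.png

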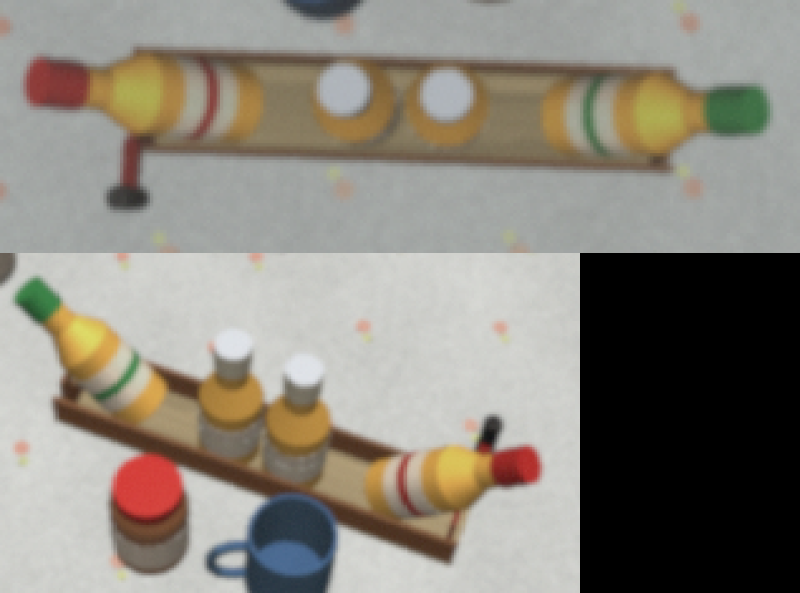

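The zoom shows the lane's wall-top corners in the top image at about (232.5,183), (394.5,189), (392.7,219) and (234,213). The triangulated caps and the knob agree on a lane centre of about (580,-47) and a yaw of about -0.045. I'll check this and plan the first approach, to the green cap.

```bash
cat >> h.py <<'E'
C=np.array([580.5,-46.8,0.]); YAW=-0.0446
def LR(): return Ro.from_euler('z',YAW)
def l2w(p): return C+LR().apply(p)
def w2l(p): return LR().inv().apply(np.array(p)-C)
def toolR(tilt):  # tool y=lane x; tilt>0: bottle cap leans to lane +y (fingers point along -axis)
    return LR()*Ro.from_euler('x',-tilt)*Ro.from_matrix(np.array([[0,1,0],[1,0,0],[0,0,-1.]]))
def bottle_pose(y,z,tilt,s,x=0): # TCP pose for bottle origin (lane y,z), TCP at s along axis
    return l2w([x,y+s*np.sin(tilt),z+s*np.cos(tilt)]),toolR(tilt)
def rows(poses,start=None):
    from rig import r
    st=r.sense(); p,R=(st["eef_pos"],Ro.from_euler('xyz',st["tcp_rot"])) if start is None else start
    for P,Q,n in poses:
        dw=(R.inv()*Q).as_rotvec(); p0,R0=p,R
        for k in range(1,n+1):
            pk=p0+(P-p0)*k/n; Rk=R0*Ro.from_rotvec(dw*k/n)
            d=R.inv().apply(pk-p); w=(R.inv()*Rk).as_rotvec(); p,R=pk,Rk
            print('{'+', '.join(f'"{a}": {v:.{m}f}' for a,v,m in zip(("tx","ty","tz","wx","wy","wz"),[*d,*w],[1]*3+[3]*3))+'}',end=",\n" if k==n else ", ")
E
python3 - <<'E'
from h import *; import pickle
S,T=pickle.load(open("f0.pkl","rb"))
for u in((232.5,183),(394.5,189),(392.7,219),(234,213)): print("corner",w2l(atz(T,u,40)).round(1))
for u in((295.2,195),(326.1,196.8)): print("nb top",w2l(atz(T,u,168)).round(1))
for u in((355.25,185.1),(327.3,174.9)): print("nb scene",w2l(atz(S,u,168)).round(1))
for u in ((286,150),(340,147)): print("mug/jar",w2l(atz(T,u,100)).round(1))
# red/green cap predicted
for t,y in((.733,126.5),(-.733,-126.5)):
    X=l2w([0,y+153*np.sin(t),26+153*np.cos(t)]); print(proj(S,X),proj(T,X))
P,Q=bottle_pose(-126.5,26,-.733,230)
print(P,Q.as_euler('xyz')); rows([(P,Q,12)])
E
```

```text
corner [ 36.1 201.7  40. ]
corner [  37.  -206.1   40. ]
corner [ -38.4 -203.4   40. ]
corner [-39.2 193.2  40. ]
nb top [  0.5  30.4 168. ]
nb top [ -0.7 -36.3 168. ]
nb scene [ -4.3  31.8 168. ]
nb scene [ -5.8 -34.5 168. ]
mug/jar [112.7  63.6 100. ]
mug/jar [124.9 -63.9 100. ]
[[439.04164266 223.62098961]] [[207.93040188 192.90510203]]
[[248.67990685 157.32965928]] [[412.42087319 200.99946539]]
[ 567.99859562 -326.91466787  196.92920193] [ 3.14159265 -0.733       1.52619633]
{"tx": 39.7, "ty": -14.6, "tz": 2.8, "wx": 0.039, "wy": 0.052, "wz": -0.102}, {"tx": 40.8, "ty": -10.3, "tz": 5.4, "wx": 0.039, "wy": 0.052, "wz": -0.102}, {"tx": 41.2, "ty": -5.8, "tz": 7.9, "wx": 0.039, "wy": 0.052, "wz": -0.102}, {"tx": 41.1, "ty": -1.2, "tz": 10.2, "wx": 0.039, "wy": 0.052, "wz": -0.102}, {"tx": 40.4, "ty": 3.4, "tz": 12.3, "wx": 0.039, "wy": 0.052, "wz": -0.102}, {"tx": 39.1, "ty": 8.0, "tz": 14.1, "wx": 0.039, "wy": 0.052, "wz": -0.102}, {"tx": 37.3, "ty": 12.5, "tz": 15.7, "wx": 0.039, "wy": 0.052, "wz": -0.102}, {"tx": 34.9, "ty": 16.9, "tz": 17.0, "wx": 0.039, "wy": 0.052, "wz": -0.102}, {"tx": 32.1, "ty": 21.0, "tz": 18.0, "wx": 0.039, "wy": 0.052, "wz": -0.102}, {"tx": 28.8, "ty": 24.8, "tz": 18.7, "wx": 0.039, "wy": 0.052, "wz": -0.102}, {"tx": 25.1, "ty": 28.4, "tz": 19.1, "wx": 0.039, "wy": 0.052, "wz": -0.102}, {"tx": 21.0, "ty": 31.5, "tz": 19.1, "wx": 0.039, "wy": 0.052, "wz": -0.102},
```

Emit:
arm_command --deltas '[{"hand": 85, "tx": 40, "ty": -15, "tz": 3, "wx": 0.04, "wy": 0.05, "wz": -0.1}, {"tx": 41, "ty": -10, "tz": 5, "wx": 0.04, "wy": 0.05, "wz": -0.1}, {"tx": 41, "ty": -6, "tz": 8, "wx": 0.04, "wy": 0.05, "wz": -0.1}, {"tx": 41, "ty": -1, "tz": 10, "wx": 0.04, "wy": 0.05, "wz": -0.1}, {"tx": 40, "ty": 3, "tz": 12, "wx": 0.04, "wy": 0.05, "wz": -0.1}, {"tx": 39, "ty": 8, "tz": 14, "wx": 0.04, "wy": 0.05, "wz": -0.1}]'

```text
schema error: expected keys hand, tx, ty, tz, wx, wy, wz
```

```bash
python3 - <<'E'
from h import *
from rig import r
s=r.sense();print(s["qpos"].round(2),s["eef_pos"],s["tcp_rot"],s["clock"])
P,Q=bottle_pose(-126.5,26,-.733,230); rows([(P,Q,7)])
E
```

```text
[-1.34  0.35  1.63  0.    1.16 -0.  ] [ 145.34703341 -607.57629453  230.83980444] [-3.14074352e+00 -1.10518644e-05  2.34795333e-01] 0.2
{"tx": 68.0, "ty": -24.9, "tz": 4.9, "wx": 0.067, "wy": 0.089, "wz": -0.176}, {"tx": 70.5, "ty": -12.1, "tz": 12.3, "wx": 0.067, "wy": 0.089, "wz": -0.176}, {"tx": 70.1, "ty": 1.3, "tz": 19.0, "wx": 0.067, "wy": 0.089, "wz": -0.176}, {"tx": 66.7, "ty": 14.9, "tz": 24.6, "wx": 0.067, "wy": 0.089, "wz": -0.176}, {"tx": 60.5, "ty": 27.9, "tz": 28.9, "wx": 0.067, "wy": 0.089, "wz": -0.176}, {"tx": 51.9, "ty": 39.8, "tz": 31.6, "wx": 0.067, "wy": 0.089, "wz": -0.176}, {"tx": 41.0, "ty": 50.2, "tz": 32.8, "wx": 0.067, "wy": 0.089, "wz": -0.176},
```

All keys are needed in every row.

Emit:
arm_command --deltas '[{"hand": 85, "tx": 40, "ty": -15, "tz": 3, "wx": 0.04, "wy": 0.05, "wz": -0.1}, {"hand": 85, "tx": 41, "ty": -10, "tz": 5, "wx": 0.04, "wy": 0.05, "wz": -0.1}, {"hand": 85, "tx": 41, "ty": -6, "tz": 8, "wx": 0.04, "wy": 0.05, "wz": -0.1}, {"hand": 85, "tx": 41, "ty": -1, "tz": 10, "wx": 0.04, "wy": 0.05, "wz": -0.1}, {"hand": 85, "tx": 40, "ty": 3, "tz": 12, "wx": 0.04, "wy": 0.05, "wz": -0.1}, {"hand": 85, "tx": 39, "ty": 8, "tz": 14, "wx": 0.04, "wy": 0.05, "wz": -0.1}]'

```text
clock: 0.95
eef_pos: [357.8, -467.9, 213.3]
tcp_rot: [-2.998, -0.353, 0.82]
contact_force: [0.0, -0.4, -0.4]
opening: 0.995
grasp_force: 0.0
```

```bash
python3 - <<'E'
from h import *
from rig import r
s=r.sense();print(s["qpos"].round(2),s["eef_pos"],s["tcp_rot"],s["clock"])
P,Q=bottle_pose(-126.5,26,-.733,230); rows([(P,Q,7)])
E
```

```text
[-1.08  0.45  1.58  0.29  1.38 -0.45] [ 357.80683865 -467.91294394  213.34871684] [-2.99829288 -0.35345466  0.81966401] 0.95
{"tx": 32.2, "ty": 10.2, "tz": 13.1, "wx": 0.033, "wy": 0.045, "wz": -0.090}, {"tx": 30.5, "ty": 13.4, "tz": 14.1, "wx": 0.033, "wy": 0.045, "wz": -0.090}, {"tx": 28.5, "ty": 16.6, "tz": 15.0, "wx": 0.033, "wy": 0.045, "wz": -0.090}, {"tx": 26.2, "ty": 19.6, "tz": 15.6, "wx": 0.033, "wy": 0.045, "wz": -0.090}, {"tx": 23.6, "ty": 22.3, "tz": 16.1, "wx": 0.033, "wy": 0.045, "wz": -0.090}, {"tx": 20.7, "ty": 24.9, "tz": 16.3, "wx": 0.033, "wy": 0.045, "wz": -0.090}, {"tx": 17.7, "ty": 27.1, "tz": 16.3, "wx": 0.033, "wy": 0.045, "wz": -0.090},
```

Emit:
arm_command --deltas '[{"hand": 85, "tx": 32, "ty": 10, "tz": 13, "wx": 0.033, "wy": 0.045, "wz": -0.09}, {"hand": 85, "tx": 30.5, "ty": 13.5, "tz": 14, "wx": 0.033, "wy": 0.045, "wz": -0.09}, {"hand": 85, "tx": 28.5, "ty": 16.5, "tz": 15, "wx": 0.033, "wy": 0.045, "wz": -0.09}, {"hand": 85, "tx": 26, "ty": 19.5, "tz": 15.5, "wx": 0.033, "wy": 0.045, "wz": -0.09}, {"hand": 85, "tx": 23.5, "ty": 22.5, "tz": 16, "wx": 0.033, "wy": 0.045, "wz": -0.09}, {"hand": 85, "tx": 20.5, "ty": 25, "tz": 16, "wx": 0.033, "wy": 0.045, "wz": -0.09}, {"hand": 85, "tx": 18, "ty": 27, "tz": 16, "wx": 0.033, "wy": 0.045, "wz": -0.09}, {"hand": 85, "tx": 0, "ty": 0, "tz": 0, "wx": 0, "wy": 0, "wz": 0}]'

```text
clock: 1.95
eef_pos: [568.5, -327.4, 195.3]
tcp_rot: [-3.136, -0.731, 1.523]
contact_force: [-0.4, 0.4, -0.6]
opening: 0.993
grasp_force: 0.0
```

```bash
python3 - <<'E'
from h import *
from rig import r,imaging
import pickle
s=r.sense();print(s["qpos"].round(2),s["eef_pos"],s["tcp_rot"],s["clock"])
W=imaging.grab_frame("wrist"); pickle.dump(W,open("w1.pkl","wb")); cv2.imwrite("pics/w1.png",np.clip(W["image"]*1.6,0,255).astype(np.uint8)[:,:,::-1])
b=blob(W,(320,200),"green",200); print(b)
for q in(138,153,168): print(q,proj(W,l2w([0,-126.5+q*np.sin(-.733),26+q*np.cos(.733)])))
P,Q=bottle_pose(-126.5,26,-.733,131); rows([(P,Q,4)])
E
```

```text
[-0.78  0.71  1.32  0.51  1.64 -0.84] [ 568.48347016 -327.38140692  195.27127598] [-3.13643201 -0.73069168  1.52322736] 1.95
(array([317.54478437, 208.69111684]), np.int32(2713), array([290, 177,  56,  62]))
138 [[318.59061958 197.60994036]]
153 [[318.48656862 203.91256885]]
168 [[318.36844345 211.06771168]]
{"tx": 0.6, "ty": 0.2, "tz": 24.8, "wx": -0.001, "wy": 0.001, "wz": -0.001}, {"tx": 0.5, "ty": 0.2, "tz": 24.8, "wx": -0.001, "wy": 0.001, "wz": -0.001}, {"tx": 0.5, "ty": 0.2, "tz": 24.8, "wx": -0.001, "wy": 0.001, "wz": -0.001}, {"tx": 0.5, "ty": 0.1, "tz": 24.8, "wx": -0.001, "wy": 0.001, "wz": -0.001},
```

View pics/w1.png

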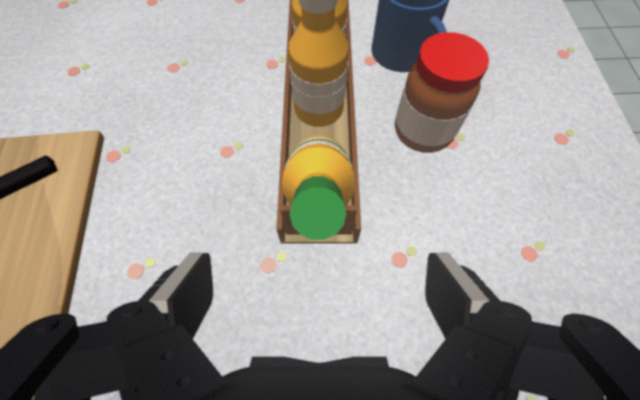

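The wrist view shows the green cap at (317,209), where I predicted it, centred in the lane (edges at 279 and 360). Descend and grip.

Emit:
arm_command --deltas '[{"hand": 85, "tx": 0.5, "ty": 0, "tz": 25, "wx": 0, "wy": 0, "wz": 0}, {"hand": 85, "tx": 0.5, "ty": 0, "tz": 25, "wx": 0, "wy": 0, "wz": 0}, {"hand": 85, "tx": 0.5, "ty": 0, "tz": 25, "wx": 0, "wy": 0, "wz": 0}, {"hand": 85, "tx": 0.5, "ty": 0, "tz": 24, "wx": 0, "wy": 0, "wz": 0}, {"hand": 85, "tx": 0, "ty": 0, "tz": 0, "wx": 0, "wy": 0, "wz": 0}, {"hand": 45, "tx": 0, "ty": 0, "tz": 0, "wx": 0, "wy": 0, "wz": 0}, {"hand": 25, "tx": 0, "ty": 0, "tz": 0, "wx": 0, "wy": 0, "wz": 0}, {"hand": 25, "tx": 0, "ty": 0, "tz": 0, "wx": 0, "wy": 0, "wz": 0}]' --squeeze 60

```text
clock: 3.0
eef_pos: [570.2, -262.5, 124.9]
tcp_rot: [-3.139, -0.728, 1.521]
contact_force: [0.7, -2.3, 3.5]
opening: 0.38
grasp_force: 59.0
```

Emit:
arm_command --deltas '[{"hand": 10, "tx": 0, "ty": 0, "tz": 0, "wx": 0, "wy": 0, "wz": 0}, {"hand": 10, "tx": 0, "ty": 0, "tz": 0, "wx": 0, "wy": 0, "wz": 0}, {"hand": 10, "tx": 0, "ty": 0, "tz": 0, "wx": 0, "wy": 0, "wz": 0}, {"hand": 10, "tx": 0, "ty": 0, "tz": 0, "wx": 0, "wy": 0, "wz": 0}]' --squeeze 70

```text
clock: 3.5
eef_pos: [570.3, -262.4, 124.9]
tcp_rot: [-3.139, -0.728, 1.521]
contact_force: [0.2, -3.7, 5.4]
opening: 0.382
grasp_force: 68.9
```

```bash
cat > up.py <<'E'
from h import *
from rig import r
import sys
sg=float(sys.argv[1]); yend=float(sys.argv[2])
s=r.sense(); print(s["qpos"].round(2),s["eef_pos"],s["tcp_rot"],s["contact_force"],s["clock"])
p=w2l(s["eef_pos"]); print("tcp lane",p.round(1))
t0=.733; y0=126.5; S=((sg*p[1]-y0)*np.sin(t0)+(p[2]-26)*np.cos(t0)); print("s",S)
poses=[]
n=12
for k in range(n+1):
    t=t0*(1-k/n); lift=12
    z=6+30*np.sin(t)+lift; y=148.8-30*np.cos(t); y+=(yend-118.8)*k/n
    P,Q=bottle_pose(sg*y,z,sg*t,S); poses.append((P,Q,1))
rows(poses)
E
python3 up.py -1 -118 | sed 's/x/x/' ; sed -i 's/yend=float(sys.argv\[2\])/yend=abs(float(sys.argv[2]))/' up.py; echo; python3 up.py -1 118
```

```text
[-0.72  0.73  1.47  0.55  1.47 -0.88] [ 570.28667278 -262.37259964  124.92811842] [-3.13882514 -0.72814444  1.52135251] [ 0.24384331 -3.69843137  5.44196143] 3.5
tcp lane [  -0.6 -215.8  124.9]
s 133.28037198295428
{"tx": 8.2, "ty": 0.6, "tz": -9.0, "wx": 0.000, "wy": 0.005, "wz": -0.004},
{"tx": 22.7, "ty": 0.0, "tz": 15.3, "wx": 0.000, "wy": -0.061, "wz": 0.000},
{"tx": 23.5, "ty": 0.0, "tz": 14.4, "wx": -0.000, "wy": -0.061, "wz": 0.000},
{"tx": 24.2, "ty": -0.0, "tz": 13.4, "wx": -0.000, "wy": -0.061, "wz": -0.000},
{"tx": 24.9, "ty": 0.0, "tz": 12.4, "wx": 0.000, "wy": -0.061, "wz": -0.000},
{"tx": 25.5, "ty": 0.0, "tz": 11.3, "wx": -0.000, "wy": -0.061, "wz": -0.000},
{"tx": 26.0, "ty": -0.0, "tz": 10.3, "wx": -0.000, "wy": -0.061, "wz": 0.000},
{"tx": 26.5, "ty": -0.0, "tz": 9.2, "wx": 0.000, "wy": -0.061, "wz": 0.000},
{"tx": 26.9, "ty": 0.0, "tz": 8.0, "wx": 0.000, "wy": -0.061, "wz": 0.000},
{"tx": 27.2, "ty": -0.0, "tz": 6.9, "wx": 0.000, "wy": -0.061, "wz": -0.000},
{"tx": 27.5, "ty": -0.0, "tz": 5.7, "wx": -0.000, "wy": -0.061, "wz": -0.000},
{"tx": 27.7, "ty": -0.0, "tz
[... 632 characters left out ...]
wz": -0.000},
{"tx": 8.1, "ty": -0.0, "tz": 2.1, "wx": 0.000, "wy": -0.061, "wz": -0.000},
{"tx": 8.1, "ty": -0.0, "tz": 2.1, "wx": -0.000, "wy": -0.061, "wz": -0.000},
{"tx": 8.1, "ty": 0.0, "tz": 2.1, "wx": -0.000, "wy": -0.061, "wz": 0.000},
{"tx": 8.1, "ty": 0.0, "tz": 2.1, "wx": 0.000, "wy": -0.061, "wz": 0.000},
{"tx": 8.1, "ty": -0.0, "tz": 2.1, "wx": 0.000, "wy": -0.061, "wz": 0.000},
{"tx": 8.1, "ty": 0.0, "tz": 2.1, "wx": 0.000, "wy": -0.061, "wz": -0.000},
{"tx": 8.1, "ty": -0.0, "tz": 2.1, "wx": -0.000, "wy": -0.061, "wz": -0.000},
{"tx": 8.1, "ty": 0.0, "tz": 2.1, "wx": 0.000, "wy": -0.061, "wz": 0.000},
{"tx": 8.1, "ty": -0.0, "tz": 2.1, "wx": 0.000, "wy": -0.061, "wz": 0.000},
```

Emit:
arm_command --deltas '[{"hand": 10, "tx": 0, "ty": 0, "tz": 0, "wx": 0, "wy": 0, "wz": 0}, {"hand": 10, "tx": 4, "ty": 0, "tz": -4.5, "wx": 0, "wy": 0, "wz": 0}, {"hand": 10, "tx": 4, "ty": 0, "tz": -4.5, "wx": 0, "wy": 0, "wz": 0}, {"hand": 10, "tx": 8, "ty": 0, "tz": 2, "wx": 0, "wy": -0.06, "wz": 0}, {"hand": 10, "tx": 8, "ty": 0, "tz": 2, "wx": 0, "wy": -0.06, "wz": 0}, {"hand": 10, "tx": 8, "ty": 0, "tz": 2, "wx": 0, "wy": -0.06, "wz": 0}, {"hand": 10, "tx": 8, "ty": 0, "tz": 2, "wx": 0, "wy": -0.06, "wz": 0}, {"hand": 10, "tx": 8, "ty": 0, "tz": 2, "wx": 0, "wy": -0.06, "wz": 0}]' --squeeze 90

```text
clock: 4.5
eef_pos: [571.7, -222.9, 151.1]
tcp_rot: [-3.138, -0.427, 1.522]
contact_force: [0.9, 0.4, -3.8]
opening: 0.375
grasp_force: 89.3
```

Emit:
arm_command --deltas '[{"hand": 10, "tx": 8, "ty": 0, "tz": 2, "wx": 0, "wy": -0.06, "wz": 0}, {"hand": 10, "tx": 8, "ty": 0, "tz": 2, "wx": 0, "wy": -0.06, "wz": 0}, {"hand": 10, "tx": 8, "ty": 0, "tz": 2, "wx": 0, "wy": -0.06, "wz": 0}, {"hand": 10, "tx": 8, "ty": 0, "tz": 2, "wx": 0, "wy": -0.06, "wz": 0}, {"hand": 10, "tx": 8, "ty": 0, "tz": 2, "wx": 0, "wy": -0.06, "wz": 0}, {"hand": 10, "tx": 8, "ty": 0, "tz": 2, "wx": 0, "wy": -0.06, "wz": 0}, {"hand": 10, "tx": 8, "ty": 0, "tz": 2, "wx": 0, "wy": -0.06, "wz": 0}, {"hand": 10, "tx": 0, "ty": 0, "tz": 0, "wx": 0, "wy": 0, "wz": 0}]' --squeeze 90

```text
clock: 5.5
eef_pos: [574.1, -164.4, 151.1]
tcp_rot: [-3.137, -0.01, 1.526]
contact_force: [-0.0, -0.2, -2.9]
opening: 0.38
grasp_force: 89.5
```

```bash
cat > look.py <<'E'
from h import *
from rig import r,imaging
import sys
g=lambda im:np.clip(im.astype(float)*1.7,0,255).astype(np.uint8)[:,:,::-1]
s=r.sense();print(s["eef_pos"],s["tcp_rot"],w2l(s["eef_pos"]).round(1),s["contact_force"],s["clock"])
T=imaging.grab_frame("top");S=imaging.grab_frame("scene");W=imaging.grab_frame("wrist")
A=cv2.resize(g(T["image"][168:244,192:432]),(800,253),interpolation=3)
B=cv2.resize(g(S["image"][140:275,235:465]),(400,235),interpolation=3)
D=cv2.resize(g(W["image"]),(400,235),interpolation=3)
cv2.imwrite(f"pics/{sys.argv[1]}.png",np.vstack([A,np.hstack([B,D])]))
E
python3 look.py l1; python3 - <<'E'
from h import *
P,Q=bottle_pose(-118,18,0,133.3); rows([(P,Q,1)])
E
```

```text
[ 574.06220812 -164.40924395  151.05696873] [-3.13711975 -0.01006544  1.52554537] [  -1.2 -117.8  151.1] [-0.03627074 -0.19945816 -2.85717303] 5.5
{"tx": 1.7, "ty": 0.7, "tz": -0.1, "wx": -0.003, "wy": -0.010, "wz": -0.003},
```

View pics/l1.png

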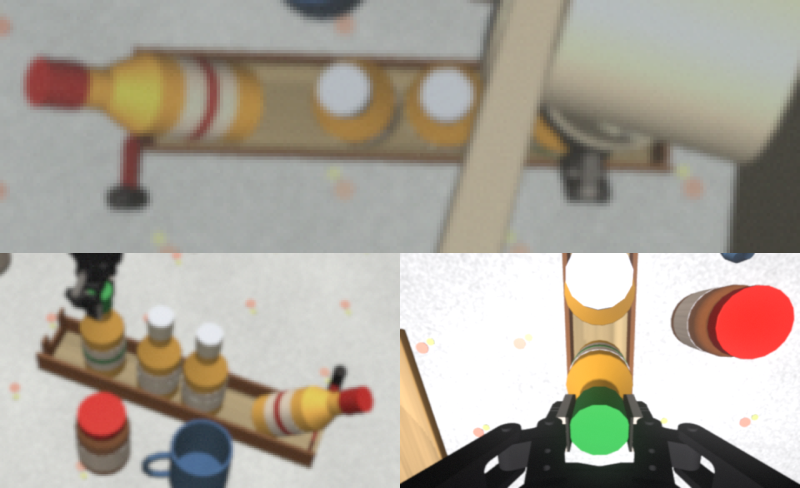

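The green-capped bottle hangs upright in the grip over the lane (scene crop about (100,340)), with the other bottles unchanged. Lower it in small steps.

Emit:
arm_command --deltas '[{"hand": 10, "tx": 1, "ty": 0.5, "tz": 3, "wx": 0, "wy": -0.01, "wz": 0}, {"hand": 10, "tx": 0, "ty": 0, "tz": 3, "wx": 0, "wy": 0, "wz": 0}, {"hand": 10, "tx": 0, "ty": 0, "tz": 2, "wx": 0, "wy": 0, "wz": 0}, {"hand": 10, "tx": 0, "ty": 0, "tz": 0, "wx": 0, "wy": 0, "wz": 0}]'

```text
clock: 6.15
eef_pos: [574.9, -165.2, 142.9]
tcp_rot: [-3.138, 0.001, 1.523]
contact_force: [-0.3, -0.8, -3.3]
opening: 0.374
grasp_force: 89.5
```

Emit:
arm_command --deltas '[{"hand": 10, "tx": 0, "ty": 0, "tz": 1.5, "wx": 0, "wy": 0, "wz": 0}, {"hand": 10, "tx": 0, "ty": 0, "tz": 1, "wx": 0, "wy": 0, "wz": 0}, {"hand": 10, "tx": 0, "ty": 0, "tz": 0, "wx": 0, "wy": 0, "wz": 0}]'

```text
clock: 6.52
eef_pos: [575.3, -165.1, 141.3]
tcp_rot: [-3.139, 0.001, 1.523]
contact_force: [-1.2, 0.5, 3.8]
opening: 0.377
grasp_force: 90.4
```

Emit:
arm_command --deltas '[{"hand": 34, "tx": 0, "ty": 0, "tz": 0, "wx": 0, "wy": 0, "wz": 0}, {"hand": 40, "tx": 0, "ty": 0, "tz": 0, "wx": 0, "wy": 0, "wz": 0}, {"hand": 46, "tx": 0, "ty": 0, "tz": 0, "wx": 0, "wy": 0, "wz": 0}, {"hand": 60, "tx": 0, "ty": 0, "tz": 0, "wx": 0, "wy": 0, "wz": 0}, {"hand": 85, "tx": 0, "ty": 0, "tz": 0, "wx": 0, "wy": 0, "wz": 0}, {"hand": 85, "tx": 0, "ty": 0, "tz": 0, "wx": 0, "wy": 0, "wz": 0}]' --squeeze 20

```text
clock: 7.28
eef_pos: [575.1, -165.2, 140.7]
tcp_rot: [-3.138, 0.001, 1.523]
contact_force: [0.3, 0.3, -0.1]
opening: 0.995
grasp_force: 0.0
```

Emit:
arm_command --deltas '[{"hand": 85, "tx": 0, "ty": 0, "tz": -15, "wx": 0, "wy": 0, "wz": 0}, {"hand": 85, "tx": 0, "ty": 0, "tz": -25, "wx": 0, "wy": 0, "wz": 0}, {"hand": 85, "tx": 0, "ty": 0, "tz": -40, "wx": 0, "wy": 0, "wz": 0}, {"hand": 85, "tx": 0, "ty": 0, "tz": -40, "wx": 0, "wy": 0, "wz": 0}]'

```text
clock: 7.78
eef_pos: [575.5, -165.0, 262.9]
tcp_rot: [-3.139, 0.001, 1.523]
contact_force: [0.9, 0.4, 0.9]
opening: 0.995
grasp_force: 0.0
```

```bash
python3 - <<'E'
from h import *
from rig import r,imaging
s=r.sense();print(s["qpos"].round(2),s["eef_pos"],s["tcp_rot"],s["clock"])
S=imaging.grab_frame("scene"); X=l2w([0,-118,6+150]); print(proj(S,X),blob(S,proj(S,X)[0],"green"))
P1,Q1=bottle_pose(110,60,0,200)
P,Q=bottle_pose(126.5,26,.733,230); rows([(P1,Q1,6),(P,Q,8)])
E
```

```text
[-0.28  0.29  1.66 -0.    1.2  -0.23] [ 575.49011258 -165.02457331  262.92491463] [-3.13911383e+00  1.09297136e-03  1.52345364e+00] 7.775
[[291.86790318 168.13338349]] (array([292.48484848, 167.43939394]), np.int32(198), array([286, 159,  14,  18]))
{"tx": 38.2, "ty": -0.6, "tz": 1.4, "wx": 0.001, "wy": 0.000, "wz": -0.000}, {"tx": 38.2, "ty": -0.6, "tz": 1.4, "wx": 0.001, "wy": 0.000, "wz": -0.000}, {"tx": 38.2, "ty": -0.5, "tz": 1.4, "wx": 0.001, "wy": 0.000, "wz": -0.000}, {"tx": 38.2, "ty": -0.5, "tz": 1.4, "wx": 0.001, "wy": 0.000, "wz": -0.000}, {"tx": 38.2, "ty": -0.5, "tz": 1.4, "wx": 0.001, "wy": 0.000, "wz": -0.000}, {"tx": 38.2, "ty": -0.5, "tz": 1.4, "wx": 0.001, "wy": 0.000, "wz": -0.000},
{"tx": 21.3, "ty": -0.0, "tz": 7.9, "wx": 0.000, "wy": -0.092, "wz": -0.000}, {"tx": 21.9, "ty": -0.0, "tz": 5.9, "wx": 0.000, "wy": -0.092, "wz": 0.000}, {"tx": 22.4, "ty": -0.0, "tz": 3.9, "wx": 0.000, "wy": -0.092, "wz": 0.000}, {"tx": 22.6, "ty": -0.0, "tz": 1.8, "wx": 0.000, "wy": -0.092, "wz": 0.000}, {"tx": 22.7, "ty": -0.0, "tz": -0.3, "wx": -0.000, "wy": -0.092, "wz": 0.000}, {"tx": 22.6, "ty": -0.0, "tz": -2.3, "wx": 0.000, "wy": -0.092, "wz": -0.000}, {"tx": 22.3, "ty": -0.0, "tz": -4.4, "wx": 0.000, "wy": -0.092, "wz": 0.000}, {"tx": 21.8, "ty": -0.0, "tz": -6.4, "wx": 0.000, "wy": -0.092, "wz": 0.000},
```

The green-capped bottle stands where planned. On to the red-capped one.

Emit:
arm_command --deltas '[{"hand": 85, "tx": 38, "ty": 0, "tz": 0, "wx": 0, "wy": 0, "wz": 0}, {"hand": 85, "tx": 38, "ty": -1, "tz": 0, "wx": 0, "wy": 0, "wz": 0}, {"hand": 85, "tx": 38, "ty": -1, "tz": 0, "wx": 0, "wy": 0, "wz": 0}, {"hand": 85, "tx": 38, "ty": 0, "tz": 0, "wx": 0, "wy": 0, "wz": 0}, {"hand": 85, "tx": 38, "ty": -1, "tz": 3, "wx": 0, "wy": 0, "wz": 0}, {"hand": 85, "tx": 38, "ty": 0, "tz": 5, "wx": 0, "wy": 0, "wz": 0}, {"hand": 85, "tx": 21, "ty": 0, "tz": 8, "wx": 0, "wy": -0.09, "wz": 0}, {"hand": 85, "tx": 22, "ty": 0, "tz": 6, "wx": 0, "wy": -0.09, "wz": 0}]'

```text
clock: 8.82
eef_pos: [585.7, 105.7, 237.7]
tcp_rot: [-3.141, 0.183, 1.523]
contact_force: [0.3, -0.7, -0.4]
opening: 0.995
grasp_force: 0.0
```

Emit:
arm_command --deltas '[{"hand": 85, "tx": 22.5, "ty": 0, "tz": 4, "wx": 0, "wy": -0.09, "wz": 0}, {"hand": 85, "tx": 22.5, "ty": 0, "tz": 2, "wx": 0, "wy": -0.09, "wz": 0}, {"hand": 85, "tx": 22.5, "ty": 0, "tz": 0, "wx": 0, "wy": -0.09, "wz": 0}, {"hand": 85, "tx": 22.5, "ty": 0, "tz": -2, "wx": 0, "wy": -0.09, "wz": 0}, {"hand": 85, "tx": 22, "ty": 0, "tz": -4, "wx": 0, "wy": -0.09, "wz": 0}, {"hand": 85, "tx": 22, "ty": 0, "tz": -6, "wx": 0, "wy": -0.09, "wz": 0}, {"hand": 85, "tx": 0, "ty": 0, "tz": 0, "wx": 0, "wy": 0, "wz": 0}]'

```text
clock: 9.7
eef_pos: [590.5, 234.1, 186.9]
tcp_rot: [-3.135, 0.722, 1.53]
contact_force: [0.7, -0.7, -0.0]
opening: 0.995
grasp_force: 0.0
```

```bash
python3 - <<'E'
from h import *
from rig import r,imaging
s=r.sense();print(s["qpos"].round(2),s["eef_pos"],s["tcp_rot"],s["clock"])
W=imaging.grab_frame("wrist")
cv2.imwrite("pics/w2.png",np.clip(W["image"]*1.6,0,255).astype(np.uint8)[:,:,::-1])
X=[l2w([0,126.5+q*np.sin(.733),26+q*np.cos(.733)]) for q in(138,153,168)]; print(proj(W,X),blob(W,proj(W,X[2:])[0],"red",50))
P,Q=bottle_pose(126.5,26,.733,133); rows([(P,Q,4)])
E
```

```text
[ 0.65  0.68  1.41 -0.53  1.58  0.83] [590.45755868 234.08491375 186.90655597] [-3.13492575  0.72242477  1.53042338] 9.7
[[323.0286247  215.78793   ]
 [323.20129203 223.10115191]
 [323.39791583 231.42915063]] (array([322.71641274, 224.2482687 ]), np.int32(2888), array([294, 191,  58,  65]))
{"tx": -1.7, "ty": 0.6, "tz": 22.5, "wx": -0.001, "wy": -0.003, "wz": 0.000}, {"tx": -1.6, "ty": 0.6, "tz": 22.5, "wx": -0.001, "wy": -0.003, "wz": 0.000}, {"tx": -1.5, "ty": 0.6, "tz": 22.5, "wx": -0.001, "wy": -0.003, "wz": 0.000}, {"tx": -1.5, "ty": 0.5, "tz": 22.5, "wx": -0.001, "wy": -0.003, "wz": 0.000},
```

View pics/w2.png

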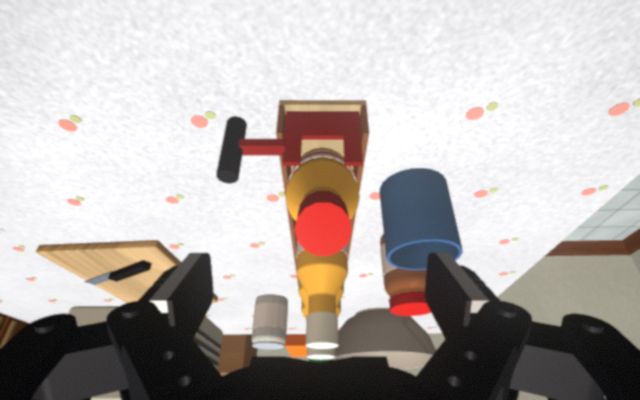

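The red cap is at (322,224), close to prediction, and is centred in the lane. The knob on the left and the mug on the right are clear of the fingers. Descend and grip.

Emit:
arm_command --deltas '[{"hand": 85, "tx": -1.5, "ty": 0.5, "tz": 22.5, "wx": 0, "wy": -0.01, "wz": 0}, {"hand": 85, "tx": -1.5, "ty": 0.5, "tz": 22.5, "wx": 0, "wy": 0, "wz": 0}, {"hand": 85, "tx": -1.5, "ty": 0.5, "tz": 22.5, "wx": 0, "wy": 0, "wz": 0}, {"hand": 85, "tx": -1.5, "ty": 0.5, "tz": 22.5, "wx": 0, "wy": 0, "wz": 0}, {"hand": 60, "tx": 0, "ty": 0, "tz": 0, "wx": 0, "wy": 0, "wz": 0}, {"hand": 45, "tx": 0, "ty": 0, "tz": 0, "wx": 0, "wy": 0, "wz": 0}, {"hand": 25, "tx": 0, "ty": 0, "tz": 0, "wx": 0, "wy": 0, "wz": 0}, {"hand": 25, "tx": 0, "ty": 0, "tz": 0, "wx": 0, "wy": 0, "wz": 0}]' --squeeze 60

```text
clock: 10.75
eef_pos: [590.2, 168.2, 126.1]
tcp_rot: [-3.139, 0.73, 1.526]
contact_force: [0.5, 0.7, 3.7]
opening: 0.385
grasp_force: 59.4
```

Emit:
arm_command --deltas '[{"hand": 10, "tx": 0, "ty": 0, "tz": 0, "wx": 0, "wy": 0, "wz": 0}, {"hand": 10, "tx": 0, "ty": 0, "tz": 0, "wx": 0, "wy": 0, "wz": 0}, {"hand": 10, "tx": 0, "ty": 0, "tz": 0, "wx": 0, "wy": 0, "wz": 0}]' --squeeze 90

```text
clock: 11.12
eef_pos: [590.2, 168.3, 126.1]
tcp_rot: [-3.139, 0.731, 1.526]
contact_force: [-0.4, 4.0, 7.0]
opening: 0.368
grasp_force: 88.9
```

```bash
python3 up.py 1 118
```

```text
[ 0.58  0.7   1.53 -0.58  1.43  0.86] [590.22660662 168.2713471  126.1472552 ] [-3.13902558  0.73050207  1.52582784] [-0.38979814  3.99999753  7.02539295] 11.125
tcp lane [1.000e-01 2.153e+02 1.261e+02]
s 133.83682288614906
{"tx": -7.0, "ty": -0.2, "tz": -9.0, "wx": -0.003, "wy": -0.002, "wz": -0.000},
{"tx": -8.2, "ty": 0.0, "tz": 2.1, "wx": -0.000, "wy": 0.061, "wz": 0.000},
{"tx": -8.2, "ty": 0.0, "tz": 2.1, "wx": -0.000, "wy": 0.061, "wz": 0.000},
{"tx": -8.2, "ty": -0.0, "tz": 2.1, "wx": 0.000, "wy": 0.061, "wz": -0.000},
{"tx": -8.2, "ty": -0.0, "tz": 2.1, "wx": 0.000, "wy": 0.061, "wz": -0.000},
{"tx": -8.2, "ty": 0.0, "tz": 2.1, "wx": -0.000, "wy": 0.061, "wz": -0.000},
{"tx": -8.2, "ty": -0.0, "tz": 2.1, "wx": 0.000, "wy": 0.061, "wz": 0.000},
{"tx": -8.2, "ty": 0.0, "tz": 2.1, "wx": -0.000, "wy": 0.061, "wz": 0.000},
{"tx": -8.2, "ty": -0.0, "tz": 2.1, "wx": 0.000, "wy": 0.061, "wz": 0.000},
{"tx": -8.2, "ty": 0.0, "tz": 2.1, "wx": -0.000, "wy": 0.061, "wz": -0.000},
{"tx": -8.2, "ty": -0.0, "tz": 2.1, "wx": 0.000, "wy": 0.061, "wz": -0.000},
{"tx": -8.2, "ty": -0.0, "tz": 2.1, "wx": -0.000, "wy": 0.061, "wz": 0.000},
{"tx": -8.2, "ty": 0.0, "tz": 2.1, "wx": -0.000, "wy": 0.061, "wz": 0.000},
```

Emit:
arm_command --deltas '[{"hand": 10, "tx": -4, "ty": 0, "tz": -4.5, "wx": 0, "wy": 0, "wz": 0}, {"hand": 10, "tx": -4, "ty": 0, "tz": -4.5, "wx": 0, "wy": 0, "wz": 0}, {"hand": 10, "tx": -8, "ty": 0, "tz": 2, "wx": 0, "wy": 0.06, "wz": 0}, {"hand": 10, "tx": -8, "ty": 0, "tz": 2, "wx": 0, "wy": 0.06, "wz": 0}, {"hand": 10, "tx": -8, "ty": 0, "tz": 2, "wx": 0, "wy": 0.06, "wz": 0}, {"hand": 10, "tx": -8, "ty": 0, "tz": 2, "wx": 0, "wy": 0.06, "wz": 0}, {"hand": 10, "tx": -8, "ty": 0, "tz": 2, "wx": 0, "wy": 0.06, "wz": 0}, {"hand": 10, "tx": -8, "ty": 0, "tz": 2, "wx": 0, "wy": 0.06, "wz": 0}]'

```text
clock: 12.12
eef_pos: [587.3, 120.8, 153.7]
tcp_rot: [-3.138, 0.369, 1.525]
contact_force: [-0.2, -0.7, -4.6]
opening: 0.371
grasp_force: 89.5
```

Emit:
arm_command --deltas '[{"hand": 10, "tx": -8, "ty": 0, "tz": 2, "wx": 0, "wy": 0.06, "wz": 0}, {"hand": 10, "tx": -8, "ty": 0, "tz": 2, "wx": 0, "wy": 0.06, "wz": 0}, {"hand": 10, "tx": -8, "ty": 0, "tz": 2, "wx": 0, "wy": 0.06, "wz": 0}, {"hand": 10, "tx": -8, "ty": 0, "tz": 2, "wx": 0, "wy": 0.06, "wz": 0}, {"hand": 10, "tx": -8, "ty": 0, "tz": 2, "wx": 0, "wy": 0.06, "wz": 0}, {"hand": 10, "tx": -8, "ty": 0, "tz": 2, "wx": 0, "wy": 0.06, "wz": 0}, {"hand": 10, "tx": 0, "ty": 0, "tz": 0, "wx": 0, "wy": 0, "wz": 0}]'

```text
clock: 13.0
eef_pos: [584.6, 70.5, 152.3]
tcp_rot: [-3.137, 0.012, 1.522]
contact_force: [0.0, 0.1, -5.8]
opening: 0.372
grasp_force: 89.6
```

```bash
python3 look.py l2; python3 - <<'E'
from h import *
P,Q=bottle_pose(103,18,0,133.8); rows([(P,Q,1)])
E
```

```text
[584.5816508   70.481032   152.26976494] [-3.13695714  0.01195512  1.52152001] [ -1.2 117.3 152.3] [ 0.03623657  0.14245864 -5.77137349] 13.0
{"tx": -16.2, "ty": 0.7, "tz": 0.8, "wx": -0.004, "wy": 0.012, "wz": -0.003},
```

View pics/l2.png

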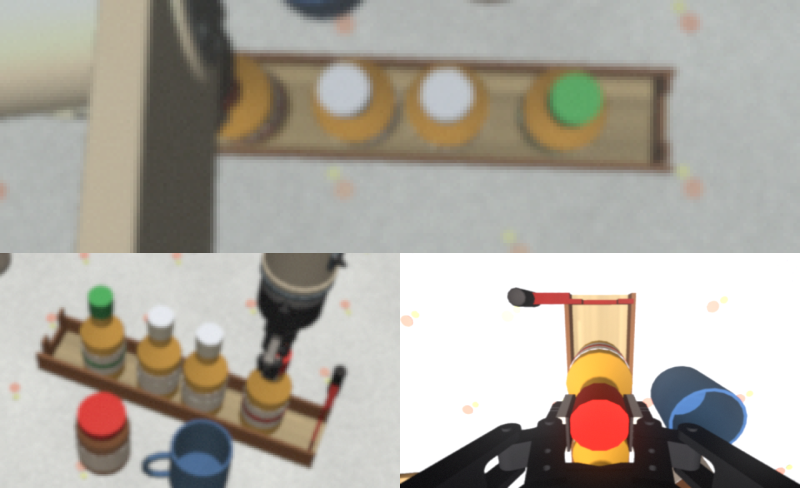

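The red-capped bottle hangs upright over the lane (scene crop about (268,390)), and the green-capped one stands at its end. Shift 14 mm inward, lower and release.

Emit:
arm_command --deltas '[{"hand": 10, "tx": -5, "ty": 0.5, "tz": 0, "wx": 0, "wy": 0.012, "wz": 0}, {"hand": 10, "tx": -5, "ty": 0, "tz": 0, "wx": 0, "wy": 0, "wz": 0}, {"hand": 10, "tx": -4, "ty": 0, "tz": 2, "wx": 0, "wy": 0, "wz": 0}, {"hand": 10, "tx": 0, "ty": 0, "tz": 3, "wx": 0, "wy": 0, "wz": 0}, {"hand": 10, "tx": 0, "ty": 0, "tz": 3, "wx": 0, "wy": 0, "wz": 0}, {"hand": 10, "tx": 0, "ty": 0, "tz": 1, "wx": 0, "wy": 0, "wz": 0}, {"hand": 10, "tx": 0, "ty": 0, "tz": 0, "wx": 0, "wy": 0, "wz": 0}]'

```text
clock: 14.02
eef_pos: [585.1, 58.2, 143.4]
tcp_rot: [-3.138, -0.001, 1.524]
contact_force: [0.1, 0.1, -5.4]
opening: 0.377
grasp_force: 89.6
```

Emit:
arm_command --deltas '[{"hand": 10, "tx": 0, "ty": 0, "tz": 1.5, "wx": 0, "wy": 0, "wz": 0}, {"hand": 10, "tx": 0, "ty": 0, "tz": 0.5, "wx": 0, "wy": 0, "wz": 0}, {"hand": 10, "tx": 0, "ty": 0, "tz": 0, "wx": 0, "wy": 0, "wz": 0}]'

```text
clock: 14.4
eef_pos: [585.5, 58.0, 142.1]
tcp_rot: [-3.139, -0.001, 1.523]
contact_force: [-1.7, -1.0, 3.5]
opening: 0.376
grasp_force: 90.4
```

Emit:
arm_command --deltas '[{"hand": 34, "tx": 0, "ty": 0, "tz": 0, "wx": 0, "wy": 0, "wz": 0}, {"hand": 40, "tx": 0, "ty": 0, "tz": 0, "wx": 0, "wy": 0, "wz": 0}, {"hand": 46, "tx": 0, "ty": 0, "tz": 0, "wx": 0, "wy": 0, "wz": 0}, {"hand": 60, "tx": 0, "ty": 0, "tz": 0, "wx": 0, "wy": 0, "wz": 0}, {"hand": 85, "tx": 0, "ty": 0, "tz": 0, "wx": 0, "wy": 0, "wz": 0}, {"hand": 85, "tx": 0, "ty": 0, "tz": 0, "wx": 0, "wy": 0, "wz": 0}]' --squeeze 20

```text
clock: 15.15
eef_pos: [585.2, 58.1, 141.5]
tcp_rot: [-3.139, -0.001, 1.523]
contact_force: [-0.2, -0.5, 0.0]
opening: 0.996
grasp_force: 0.0
```

Emit:
arm_command --deltas '[{"hand": 85, "tx": 0, "ty": 0, "tz": -15, "wx": 0, "wy": 0, "wz": 0}, {"hand": 85, "tx": 0, "ty": 0, "tz": -25, "wx": 0, "wy": 0, "wz": 0}, {"hand": 85, "tx": 0, "ty": 0, "tz": -40, "wx": 0, "wy": 0, "wz": 0}, {"hand": 85, "tx": 0, "ty": 0, "tz": -40, "wx": 0, "wy": 0, "wz": 0}, {"hand": 85, "tx": 20, "ty": -15, "tz": 0, "wx": 0, "wy": 0, "wz": 0}, {"hand": 85, "tx": 20, "ty": -15, "tz": 0, "wx": 0, "wy": 0, "wz": 0}, {"hand": 85, "tx": 20, "ty": -20, "tz": 0, "wx": 0, "wy": 0, "wz": 0}, {"hand": 85, "tx": 20, "ty": -20, "tz": 0, "wx": 0, "wy": 0, "wz": 0}]'

```text
clock: 16.15
eef_pos: [519.0, 141.8, 263.0]
tcp_rot: [-3.14, -0.001, 1.523]
contact_force: [-0.0, 1.1, -0.1]
opening: 0.995
grasp_force: 0.0
```

Emit:
arm_command --deltas '[{"hand": 85, "tx": 0, "ty": 0, "tz": 0, "wx": 0, "wy": 0, "wz": -0.18}, {"hand": 85, "tx": 0, "ty": 0, "tz": 0, "wx": 0, "wy": 0, "wz": -0.18}, {"hand": 85, "tx": 0, "ty": 0, "tz": 0, "wx": 0, "wy": 0, "wz": -0.18}, {"hand": 85, "tx": 0, "ty": 0, "tz": 0, "wx": 0, "wy": 0, "wz": -0.18}, {"hand": 85, "tx": 0, "ty": 0, "tz": 0, "wx": 0, "wy": 0, "wz": -0.18}, {"hand": 85, "tx": 0, "ty": 0, "tz": 0, "wx": 0, "wy": 0, "wz": -0.18}, {"hand": 85, "tx": 0, "ty": 0, "tz": 0, "wx": 0, "wy": 0, "wz": -0.18}, {"hand": 85, "tx": 0, "ty": 0, "tz": 0, "wx": 0, "wy": 0, "wz": -0.18}]'

```text
clock: 17.15
eef_pos: [519.6, 141.2, 263.0]
tcp_rot: [3.14, -0.002, 2.969]
contact_force: [0.4, -0.3, 0.6]
opening: 0.996
grasp_force: 0.0
```

```bash
python3 look.py l3; python3 - <<'E'
from h import *
from rig import imaging
S=imaging.grab_frame("scene")
for y,k in((103,"red"),(-118,"green")): X=l2w([0,y,156]); print(proj(S,X),blob(S,proj(S,X)[0],k))
Q=toolR(0)*Ro.from_euler('z',-np.pi/2)
P0=l2w([-80,198.5,150]);P=l2w([-80,198.5,52]); rows([(P0,Q,4),(P,Q,4)])
E
```

```text
[519.57961466 141.16180579 262.997113  ] [ 3.14047808e+00 -2.17995534e-03  2.96938567e+00] [-69.2 185.1 263. ] [ 0.37499806 -0.26111833  0.57923145] 17.15
[[384.89430242 200.35738728]] (array([386.85648148, 200.49537037]), np.int32(216), array([380, 192,  15,  19]))
[[291.86790318 168.13338349]] (array([292.55721393, 167.44278607]), np.int32(201), array([286, 159,  14,  18]))
{"tx": 3.0, "ty": 2.9, "tz": 28.1, "wx": 0.000, "wy": -0.001, "wz": -0.034}, {"tx": 3.0, "ty": 3.0, "tz": 28.1, "wx": 0.000, "wy": -0.001, "wz": -0.034}, {"tx": 2.9, "ty": 3.2, "tz": 28.1, "wx": 0.000, "wy": -0.001, "wz": -0.034}, {"tx": 2.8, "ty": 3.3, "tz": 28.1, "wx": 0.000, "wy": -0.001, "wz": -0.034},
{"tx": -0.0, "ty": -0.0, "tz": 24.5, "wx": 0.000, "wy": -0.000, "wz": 0.000}, {"tx": -0.0, "ty": -0.0, "tz": 24.5, "wx": 0.000, "wy": -0.000, "wz": -0.000}, {"tx": -0.0, "ty": -0.0, "tz": 24.5, "wx": 0.000, "wy": -0.000, "wz": -0.000}, {"tx": -0.0, "ty": -0.0, "tz": 24.5, "wx": 0.000, "wy": -0.000, "wz": -0.000},
```

View pics/l3.png

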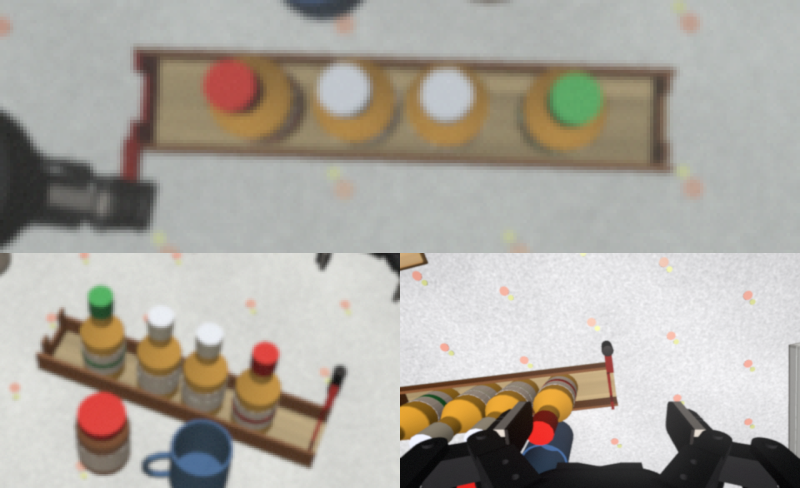

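All four bottles stand, and the stop hasn't moved (knob in the wrist crop at about (607,348)). Now grip the knob.

Emit:
arm_command --deltas '[{"hand": 85, "tx": 3, "ty": 3, "tz": 28, "wx": 0, "wy": 0, "wz": -0.034}, {"hand": 85, "tx": 3, "ty": 3, "tz": 28, "wx": 0, "wy": 0, "wz": -0.034}, {"hand": 85, "tx": 3, "ty": 3, "tz": 28, "wx": 0, "wy": 0, "wz": -0.034}, {"hand": 85, "tx": 3, "ty": 3.5, "tz": 28, "wx": 0, "wy": 0, "wz": -0.034}, {"hand": 85, "tx": 0, "ty": 0, "tz": 25, "wx": 0, "wy": 0, "wz": 0}, {"hand": 85, "tx": 0, "ty": 0, "tz": 25, "wx": 0, "wy": 0, "wz": 0}, {"hand": 85, "tx": 0, "ty": 0, "tz": 25, "wx": 0, "wy": 0, "wz": 0}, {"hand": 85, "tx": 0, "ty": 0, "tz": 24, "wx": 0, "wy": 0, "wz": 0}]'

```text
clock: 18.35
eef_pos: [508.7, 155.4, 50.4]
tcp_rot: [3.14, -0.003, 3.095]
contact_force: [-0.1, -0.2, 0.8]
opening: 0.994
grasp_force: 0.0
```

Emit:
arm_command --deltas '[{"hand": 70, "tx": 0, "ty": 0, "tz": 0, "wx": 0, "wy": 0, "wz": 0}, {"hand": 50, "tx": 0, "ty": 0, "tz": 0, "wx": 0, "wy": 0, "wz": 0}, {"hand": 30, "tx": 0, "ty": 0, "tz": 0, "wx": 0, "wy": 0, "wz": 0}, {"hand": 24, "tx": 0, "ty": 0, "tz": 0, "wx": 0, "wy": 0, "wz": 0}, {"hand": 18, "tx": 0, "ty": 0, "tz": 0, "wx": 0, "wy": 0, "wz": 0}, {"hand": 14, "tx": 0, "ty": 0, "tz": 0, "wx": 0, "wy": 0, "wz": 0}, {"hand": 10, "tx": 0, "ty": 0, "tz": 0, "wx": 0, "wy": 0, "wz": 0}, {"hand": 10, "tx": 0, "ty": 0, "tz": 0, "wx": 0, "wy": 0, "wz": 0}]' --squeeze 30

```text
clock: 19.35
eef_pos: [508.8, 154.8, 51.5]
tcp_rot: [3.141, -0.002, 3.1]
contact_force: [-1.4, -4.4, 4.5]
opening: 0.203
grasp_force: 29.1
```

```bash
python3 - <<'E'
from h import *
from rig import r,imaging
s=r.sense();print(w2l(s["eef_pos"]),s["tcp_rot"],s["contact_force"],s["wrist_torque"])
E
```

```text
[-80.63281475 198.22949266  51.50452633] [ 3.14106650e+00 -2.35165020e-03  3.09957776e+00] [-1.44030668 -4.42146073  4.50698118] [-0.78837465 -0.02191031 -0.01981581]
```

Emit:
arm_command --deltas '[{"hand": 10, "tx": 0, "ty": -3, "tz": 0, "wx": 0, "wy": 0, "wz": 0}, {"hand": 10, "tx": 0, "ty": -5, "tz": 0, "wx": 0, "wy": 0, "wz": 0}, {"hand": 10, "tx": 0, "ty": -6, "tz": 0, "wx": 0, "wy": 0, "wz": 0}, {"hand": 10, "tx": 0, "ty": -6, "tz": 0, "wx": 0, "wy": 0, "wz": 0}, {"hand": 10, "tx": 0, "ty": -6, "tz": 0, "wx": 0, "wy": 0, "wz": 0}, {"hand": 10, "tx": 0, "ty": -6, "tz": 0, "wx": 0, "wy": 0, "wz": 0}, {"hand": 10, "tx": 0, "ty": -6, "tz": 0, "wx": 0, "wy": 0, "wz": 0}, {"hand": 10, "tx": 0, "ty": -5, "tz": 0, "wx": 0, "wy": 0, "wz": 0}]' --squeeze 40

```text
clock: 20.35
eef_pos: [507.0, 113.0, 51.6]
tcp_rot: [3.139, -0.002, 3.099]
contact_force: [-1.8, 4.8, 6.7]
opening: 0.196
grasp_force: 39.0
```

Emit:
arm_command --deltas '[{"hand": 10, "tx": 0, "ty": -4, "tz": 0, "wx": 0, "wy": 0, "wz": 0}, {"hand": 10, "tx": 0, "ty": -3, "tz": 0, "wx": 0, "wy": 0, "wz": 0}, {"hand": 10, "tx": 0, "ty": -3, "tz": 0, "wx": 0, "wy": 0, "wz": 0}, {"hand": 10, "tx": 0, "ty": 0, "tz": 0, "wx": 0, "wy": 0, "wz": 0}, {"hand": 10, "tx": 0, "ty": 0, "tz": 0, "wx": 0, "wy": 0, "wz": 0}]'

```text
clock: 20.98
eef_pos: [506.5, 102.8, 51.5]
tcp_rot: [3.14, -0.002, 3.099]
contact_force: [-2.4, 2.1, 6.1]
opening: 0.197
grasp_force: 39.1
```

```bash
python3 - <<'E'
from h import *
from rig import r,imaging
s=r.sense();print(w2l(s["eef_pos"]),s["tcp_rot"],s["contact_force"],s["wrist_torque"])
E
python3 look.py l4
```

```text
[-80.60285559 146.11513684  51.52637306] [ 3.13980692e+00 -2.39414079e-03  3.09903639e+00] [-2.40097808  2.09645619  6.11422722] [0.39476519 0.27564916 0.05114594]
[506.49187195 102.76353341  51.52637306] [ 3.13980692e+00 -2.39414079e-03  3.09903639e+00] [-80.6 146.1  51.5] [-2.40097808  2.09645619  6.11422722] 20.975
```

View pics/l4.png

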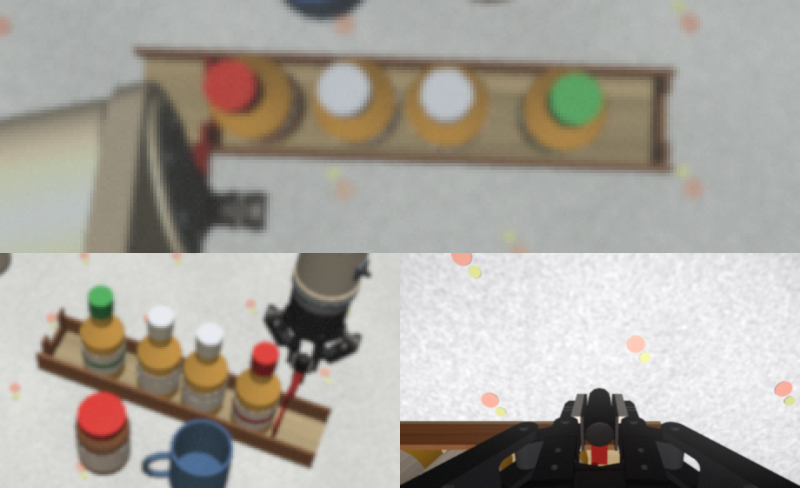

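The bottles still stand and the stop has slid in 52 mm. I'll add 2 mm, then release and back off upward.

Emit:
arm_command --deltas '[{"hand": 10, "tx": 0, "ty": -1, "tz": 0, "wx": 0, "wy": 0, "wz": 0}, {"hand": 10, "tx": 0, "ty": -1, "tz": 0, "wx": 0, "wy": 0, "wz": 0}, {"hand": 10, "tx": 0, "ty": 0, "tz": 0, "wx": 0, "wy": 0, "wz": 0}, {"hand": 30, "tx": 0, "ty": 0, "tz": 0, "wx": 0, "wy": 0, "wz": 0}, {"hand": 50, "tx": 0, "ty": 0, "tz": 0, "wx": 0, "wy": 0, "wz": 0}, {"hand": 70, "tx": 0, "ty": 0, "tz": 0, "wx": 0, "wy": 0, "wz": 0}, {"hand": 70, "tx": 0, "ty": 0, "tz": 0, "wx": 0, "wy": 0, "wz": 0}]' --squeeze 20

```text
clock: 22.0
eef_pos: [506.1, 100.3, 50.7]
tcp_rot: [3.141, -0.003, 3.099]
contact_force: [1.0, 1.0, 0.1]
opening: 0.818
grasp_force: 0.0
```

Emit:
arm_command --deltas '[{"hand": 70, "tx": 0, "ty": 0, "tz": -15, "wx": 0, "wy": 0, "wz": 0}, {"hand": 70, "tx": 0, "ty": 0, "tz": -30, "wx": 0, "wy": 0, "wz": 0}, {"hand": 70, "tx": 0, "ty": 0, "tz": -40, "wx": 0, "wy": 0, "wz": 0}, {"hand": 70, "tx": 0, "ty": 0, "tz": -40, "wx": 0, "wy": 0, "wz": 0}, {"hand": 70, "tx": 0, "ty": 0, "tz": -40, "wx": 0, "wy": 0, "wz": 0}, {"hand": 70, "tx": 50, "ty": 0, "tz": -40, "wx": 0, "wy": 0, "wz": 0}, {"hand": 70, "tx": 60, "ty": 0, "tz": 0, "wx": 0, "wy": 0, "wz": 0}, {"hand": 70, "tx": 60, "ty": 0, "tz": 0, "wx": 0, "wy": 0, "wz": 0}]'

```text
clock: 23.0
eef_pos: [336.6, 107.1, 256.5]
tcp_rot: [3.14, -0.001, 3.099]
contact_force: [0.4, 1.0, 0.5]
opening: 0.82
grasp_force: 0.0
```

```bash
python3 look.py l5; python3 - <<'E'
from h import *
from rig import imaging
T=imaging.grab_frame("top");S=imaging.grab_frame("scene")
for y,k in((104,"red"),(-118,"green")):
    X=l2w([0,y,156]); a,b=blob(S,proj(S,X)[0],k,12),blob(T,proj(T,X)[0],k,12); print(k,w2l(tri((S,a[0]),(T,b[0]))))
X=l2w([-75,144.5,75]); a,b=blob(S,proj(S,X)[0],"dark",8),blob(T,proj(T,X)[0],"dark",8); print(a,b,w2l(tri((S,a[0]),(T,b[0]))))
E
```

```text
[336.5690378  107.12282576 256.48129132] [ 3.13976707e+00 -1.33205869e-03  3.09889529e+00] [-250.6  142.9  256.5] [0.43882744 0.95169921 0.47281882] 23.0
red [  2.06852723 106.97686444 160.81238845]
green [   1.34668975 -117.19338952  160.89852767]
(array([407.5106383 , 203.17021277]), np.int32(47), array([404, 199,   7,   9])) (array([251.875, 227.725]), np.int32(40), array([248, 225,   9,   6])) [-74.7222725  143.95831173  61.85202604]
```

View pics/l5.png

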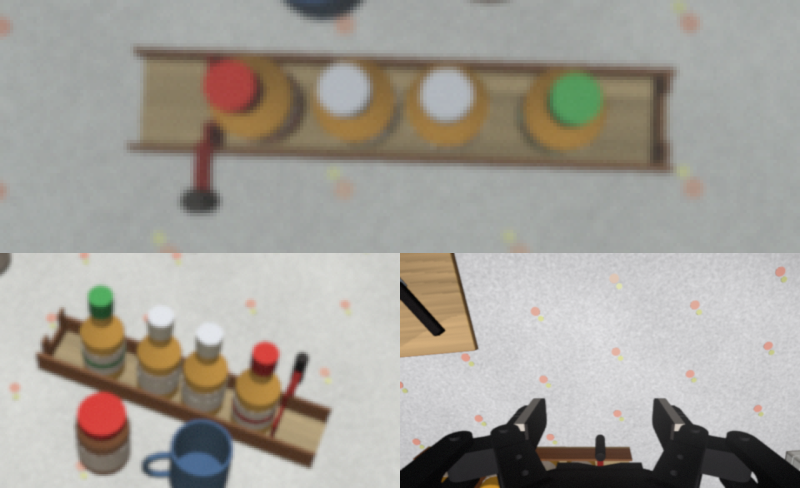

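All four bottles stand. The stop face is at about y=138 and the neighbour at about y=32, leaving about 16 mm of play. The arm is clear, so I'm handing in.

```bash
python3 -c "
from rig import r
print(r.sign_off())"
```

```text
the job is handed in; nothing more can be done
None
```

I handed the job in at about 23 s on the robot's clock: the last images show all four bottles standing, the end stop slid in about 54 mm only after both tipped bottles stood, and roughly 16 mm of play at the red-capped bottle (the judge's result was not shown).

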